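Clamp the clear optical cell square in the viewing bench

TASK

Take the clear cell (blue cap) from the grey tray, holding it only by its black sides and never by the glass, and stand it gently in the guide of the viewing bench so that its clear faces look at the lamp and the eyepiece. Then slide the red-tabbed clamp jaw up behind it until it presses the cell firmly, with about 10 N and never more than 18 N, flat against the brass stop, hold that a moment and let go. Leave the other cells and everything else on the desk as they are.

Things in the scene. Friction and masses are not known exactly. Their poses are not given: they have to be found in the camera images.
- cell: the clear cell: upright square block 28 x 28 mm, 70 mm tall, about 100 g, loose, standing in the tray. Black foot (lowest 14 mm), black sides on its +y and -y faces (28 mm wide, grasp here), clear glass window 22 mm wide on its +x and -x faces between heights 14 and 62 mm (do not touch), blue cap (top 8 mm) with a white stripe along its x axis, i.e. from clear face to clear face. Origin at the centre of its underside, z up; a half turn makes no difference
- cell_amber: loose bystander, same build as the clear cell but with amber (orange) glass and amber (orange) cap; origin at the centre of its underside; leave it standing where it is
- cell_green: loose bystander, same build as the clear cell but with green glass and green cap; origin at the centre of its underside; leave it standing where it is
- tray: fixed grey tray 250 x 75 mm, floor 4 mm thick, rim 12 mm high, that holds the three cells about 80 mm apart along its x axis; origin at the centre of its underside
- bench: fixed viewing bench: black base plate 220 (x) x 225 (y) mm, 12 mm thick. Light path along its x axis, 52 mm above the desk: white lamp (top 72 mm) from x = +64 to +110 mm, black eyepieces from x = -65 to -104 mm. Nothing else near the guide except the jaw's tab is higher than 28 mm above the desk. Origin under the plate, below the light path
- seat (a point): point on the guide's floor (12 mm above the bench's underside) below the light path, axes as the bench. The guide is a straight channel along y, 30.5 mm wide between aluminium walls (y = -70 to +25 mm), straight for 9 mm above its floor, then flaring outward to 16 mm, open at the top. The clamped cell's centre comes to within 7.5 mm of this point, to +y or -y, depending on the stop
- load (a point): point on the guide's floor 12 mm to the -y side of the seat: a cell set down with the centre of its underside here is clear of jaw and stop
- guide_end (a point): middle of the guide's floor at its +y end, 25 mm from the seat. Here stands the brass stop, 26 mm wide, 14 mm high, flat face looking to -y. It does not yield, but the last user set its face anywhere from 6.5 to 21.5 mm to the +y side of the seat; that setting is not measured and must be found by feel
- jaw: aluminium clamp jaw, slides only along the bench's y, toward +y to the stop; stays where left (friction about 3 N, no spring). Origin: middle of the lower edge of its flat pressing face (26 wide, 13 high, looks to +y); starts 38 to 56 mm to the -y side of the seat. Pushes the cell along easily until it meets the stop, then force rises steeply. 10 N (6 to 18 pass) count on the cell: the hand feels 3 N more
- jaw_tab (a point): middle of the top of the jaw's red upright tab, 22 mm (x) x 12 mm (y), standing 45 mm behind the pressing face, its top 52 mm above the guide's floor; it can be pinched from above across x or y, or pushed
- lens_case: bystander, leave alone: blue case 100 x 160 x 35 mm; origin under its centre
- mug: bystander, leave alone: white mug 95 mm tall; origin under its centre
- spray: bystander, leave alone: clear bottle 130 mm tall; origin under its centre
- torch: bystander, leave alone: steel pen torch 130 mm long, lying; origin under its centre
- occluder: bystander, leave alone: flat black paddle about 180 mm long, 6 mm thick, lying; origin in its underside
- cell_window: the clear cell's glass core, carried by the cell, same origin and axes as the cell; fingers must not touch it
Mind the look-alikes: they are no part of the job. What is shaped like the cell but purple is not meant.

How it is judged:
On the way, in this order (a step that is already met when the one before it is completed fails the run):
1. the cell stands upright on the floor of the guide between jaw and stop, clear faces across the light path (x of cell in the frame of seat between -0.003 and 0.003 m and y of cell in the frame of seat between -0.03 and 0.01 m and z of cell in the frame of seat below 0.0025 m and angle between cell's own z axis and vertical below 0.06 rad and angle between the x axis of cell and the x axis of bench, either way round below 0.15 rad), for 0.2 s.
2. the jaw presses the cell with 6 to 18 N, the cell trapped against the stop, for 0.3 s (all of step 1 and contact force between jaw and cell above 6 N), for 0.3 s.
At the end, for the whole second after the job is handed in: the cell stands at rest in the guide, within 2.5 mm of the seat across it, 10 mm along it and 2 mm in height, upright within 0.04 rad, its x axis within 0.05 rad of the light path either way round; the jaw still against it (origins 12.5 to 16.5 mm apart in plan) (x of cell in the frame of seat between -0.0025 and 0.0025 m and y of cell in the frame of seat between -0.01 and 0.01 m and z of cell in the frame of seat between -0.002 and 0.002 m and angle between cell's own z axis and vertical below 0.04 rad and angle between the x axis of cell and the x axis of bench, either way round below 0.05 rad and horizontal distance between jaw and cell between 0.0125 and 0.0165 m and linear speed of each of cell, jaw below 0.01 m/s); the robot touches nothing.
It fails at once if the gripper touches the clear cell's glass (contact force between the fingers and cell_window above 0.5 N).
It fails at once if the jaw presses the cell with more than 18 N (contact force between jaw and cell above 18 N).
It fails at once if the cell is dropped or slammed into the guide (faster than 0.25 m/s within 30 mm of its floor) (horizontal distance between cell and seat below 0.035 m and z of cell in the frame of seat below 0.03 m and linear speed of cell above 0.25 m/s).
It fails at once if the cell is forced into the bench with more than 50 N (before the jaw bears on it) (contact force between cell and bench above 50 N and contact force between jaw and cell below 1 N).
It fails at once if a bystander is moved by more than 15 mm (distance of any of cell_amber, cell_green, lens_case, mug, spray, torch, occluder from where it was at the start of the episode above 0.015 m).
It also fails if it takes over 64 s, if anything falls off the work surface, if the arm or the gripper's body presses on something with over 40 N, if the wrist force passes 120 N, or if a joint passes its speed limit or range.

ROBOT

A 7-joint arm with a two-finger parallel gripper is mounted at the origin on the work surface. World frame = base frame: x ahead of the robot, y to its left, z up, the work surface at z = 0. Lengths are in m, angles in rad, forces in N, time in s.
With the tool pointing down it reaches from about 0.4 to 0.925 m from the base axis. Payload 5.6 kg.
Tool frame: the origin (TCP) lies on the mounting face of the last link; the fingertips stand 173 mm ahead of it and the grasp point (between the pads) lies 155 mm ahead of it (arm.grip_depth is the distance from the TCP to the grasp point, in m); z points along the fingers, y is the line along which they close (so a half turn about z gives the same grasp; the last joint's range is limited). The gripper opens to 85 mm and grips with 20 to 120 N. Pads are 22 mm wide; open, the fingers measure 114 mm over their backs; the gripper's body (76 mm by 85 mm) begins 54 mm behind the grasp point. The pads swing forward as they close: fully open they stand 13 mm farther back than shut.
Start: joints at [1.303, 0.468, -0.012, 1.603, 0.006, 1.071, -0.056], TCP at [0.145, -0.634, 0.405] pointing down, gripper open.
Joint ranges: [-2.53, 2.53], [-0.31, 2.02], [-1.57, 1.55], [0.28, 2.44], [-1.29, 4.43], [0.15, 1.84], [-2.92, 2.92]. Speed limits (rad/s): [2.57, 2.57, 3.14, 3.14, 3.14, 3.14, 3.14].

INTERFACE

Orientations are given as [roll, pitch, yaw] about the fixed x, y, z axes, in that order (R = Rz(yaw) Ry(pitch) Rx(roll)).
In Python, from station import arm, imaging gives the robot as it stands.
- The arm moves only by the shell command python3 -m inch 'ROWS' [FORCE]. ROWS is JSON, a list of rows, each a list of 7 numbers: the shift along the tool's x, y, z in m, then the turn, a rotation vector about the tool's x, y, z in rad, then the finger opening in m, from 0 to 0.0854. A call has 1 to 10 rows; each row is the pose to reach, as a shift and turn from the pose commanded when the call began, along the tool's axes at that moment; what a row does not reach only later rows make up. A row lasts 1/8 s, in which the tool goes at most 62.5 mm and 10.7 degrees, less where a joint would pass 70% of its speed; a pose out of reach is approached as far as the arm can. A call with a gripper value outside its range is refused whole. The fingers move at their own pace and stop on an object; FORCE is the grip in N (left out, the last holds). Time passes only in rows, so rows that repeat a pose let the fingers close. It gives the time, the measured TCP pose, the force, the opening and the grip force at its end, in the units of the state.
- arm.get_state(): the state, without advancing time (a new reading comes with each control period).
- imaging.grab_frame(name): name is "side" or "top"; returns (picture, depth): 384x512x3 uint8, red, green, blue; 384x512 float32, m along the optical axis (not along the pixel's ray), 0 where there is no reading.
- imaging.camera_model(name): a dict with "K" (3x3 intrinsics, pixels), "k1" (the pictures are not rectified: a ray, as slopes to the right and down, at radius r is drawn at 1 + k1 r^2 times it, then the intrinsics apply), "R" (3x3) and "t" (3): a world point X has camera coordinates R X + t. Camera axes: x right, y down, z forward; pixel columns grow to the right and rows downward; lengths in m; the calibration is good to about 2 mm. A picture is of the moment at which its call begins. camera_model takes no time and is no camera call.
- arm.finish_job(): hands the job in; it is judged then, once.
The state is a dict: "time_s": time; "q": joint angles; "joint_velocities": joint speeds; "joint_efforts": joint torques, N m; "ee_pos": TCP position; "tcp_rot": TCP orientation; "contact_force": force on the tool from outside, world axes, zero at the start; "ft_torque": the same for the moment, N m; "grip_width": opening from 0.0 (shut) to 1.0 (fully open); "grasp_force": force on a finger pad.
Only numpy, scipy, OpenCV 4.12 (cv2) and the standard library are available. Lean on these libraries where they do the work, as an engineer would, in place of code of your own. Each camera call takes 0.05 s, during which the arm holds its last target. There are 200 camera calls.

## Working session

There is one attempt and no reset: what is moved stays moved. The work goes in short steps, Python scripts to look and compute and a shell command to move; the robot and the scene stay as the last step left them, time stands still between calls to the robot, and variables do not carry over. Pictures are saved under pics/ and viewed, at most 10 in all, crops included, and the job is handed in when it is done.

```bash
ls; mkdir -p pics; python3 - <<'E'
from station import arm, imaging
import cv2,numpy as np
print(arm.get_state())
for n in("side","top"):
    p,d=imaging.grab_frame(n); np.savez(f"{n}0.npz",p=p,d=d)
    cv2.imwrite(f"pics/{n}0.png",p[:,:,::-1])
    m=imaging.camera_model(n); print(n,{k:np.round(v,4).tolist() for k,v in m.items()}); print((-np.array(m["R"]).T@np.array(m["t"])))
E
```

```text
pics
{'time_s': 0.0, 'q': array([ 1.30302041,  0.46838145, -0.01160793,  1.60366486,  0.00599794,
        1.07141996, -0.0563093 ]), 'joint_velocities': array([-8.86869813e-04, -6.95629122e-05, -2.87097641e-03,  7.50797955e-04,
        1.27379830e-04,  7.02501180e-05, -1.34312948e-03]), 'joint_efforts': array([ 1.65706897e-04, -5.32388091e+01,  2.17580603e-02, -2.51306838e+01,
        1.15437029e-02,  7.57656991e-03,  2.20029733e-05]), 'ee_pos': array([ 0.14477351, -0.6333971 ,  0.40371821]), 'tcp_rot': array([-3.13975774e+00,  1.23428320e-04,  2.24706555e-01]), 'contact_force': array([ 0.6296951 , -0.59268657, -0.16031484]), 'ft_torque': array([-0.01203067, -0.03875279, -0.06332814]), 'grasp_force': 0.0, 'grip_width': 0.9935220117586219}
side {'K': [[358.566, 0.0, 256.2688], [0.0, 358.566, 193.7746], [0.0, 0.0, 1.0]], 'k1': 0.0389, 'R': [[-0.6974, -0.7167, 0.0036], [-0.3884, 0.3737, -0.8423], [0.6023, -0.5888, -0.539]], 't': [0.3325, 0.3282, 1.0055]}
[-0.24636586  0.70768922  0.81715365]
top {'K': [[426.9873, 0.0, 254.03], [0.0, 426.9873, 189.2646], [0.0, 0.0, 1.0]], 'k1': -0.1557, 'R': [[-0.0159, -0.9998, 0.0135], [-0.994, 0.0144, -0.1086], [0.1084, -0.0151, -0.994]], 't': [-0.0744, 0.57, 1.6567]}
[ 0.38576677 -0.05753456  1.70971421]
```

View pics/top0.png

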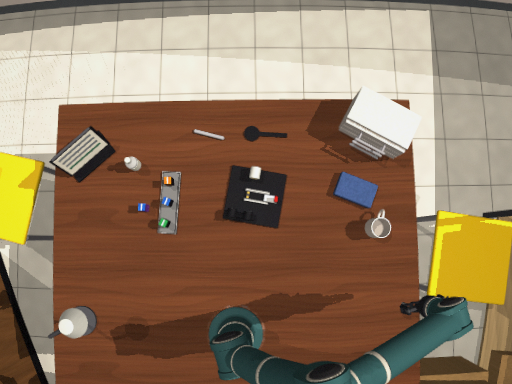

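View pics/side0.png

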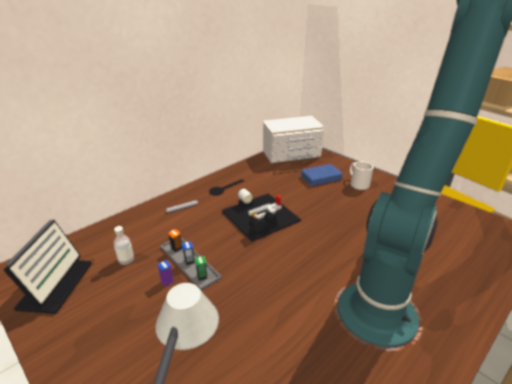

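Top view: amber at (168,181), the blue-capped candidate in the tray at (167,202), green at (164,223), and a look-alike outside the tray at (143,207), which is purple in the side view at (166,272). The other blue object is the lens case at (356,190). I choose (167,202). The bench is at (256,197), with its lamp at (255,173), red tab at (275,199) and eyepieces at (240,215). Next I'll make a crop and measure.

```bash
cat > h.py <<'E'
import numpy as np,cv2
from station import arm,imaging
def ray(n,uv):
    m=imaging.camera_model(n);R=np.array(m["R"]);t=np.array(m["t"])
    K=np.array(m["K"]);k=m["k1"]
    x=cv2.undistortPoints(np.array(uv,float).reshape(-1,1,2),K,np.array([k,0,0,0.]),None,None).reshape(-1,2)
    # refine exactly
    d=np.c_[x,np.ones(len(x))]@R
    return -R.T@t,d
def plane(n,uv,z):
    c,d=ray(n,uv); return c+d*((z-c[2])/d[:,2])[:,None]
def tri(uvt,uvs):
    A=[];b=[]
    for n,uv in(("top",uvt),("side",uvs)):
        c,d=ray(n,[uv]);d=d[0]/np.linalg.norm(d[0]);P=np.eye(3)-np.outer(d,d);A.append(P);b.append(P@c)
    return np.linalg.lstsq(np.vstack(A),np.hstack(b),rcond=None)[0]
E
python3 - <<'E'
from h import *
T=np.load("top0.npz");S=np.load("side0.npz")
a=T["p"][160:245,130:190];b=T["p"][160:235,215:295];c=S["p"][220:300,150:225];d=S["p"][180:245,215:305]
f=lambda i:cv2.resize(i,(400,300),interpolation=cv2.INTER_CUBIC)
cv2.imwrite("pics/crop.png",np.vstack([np.hstack([f(a),f(b)]),np.hstack([f(c),f(d)])])[:,:,::-1])
E
```

```text
(no output)
```

View pics/crop.png

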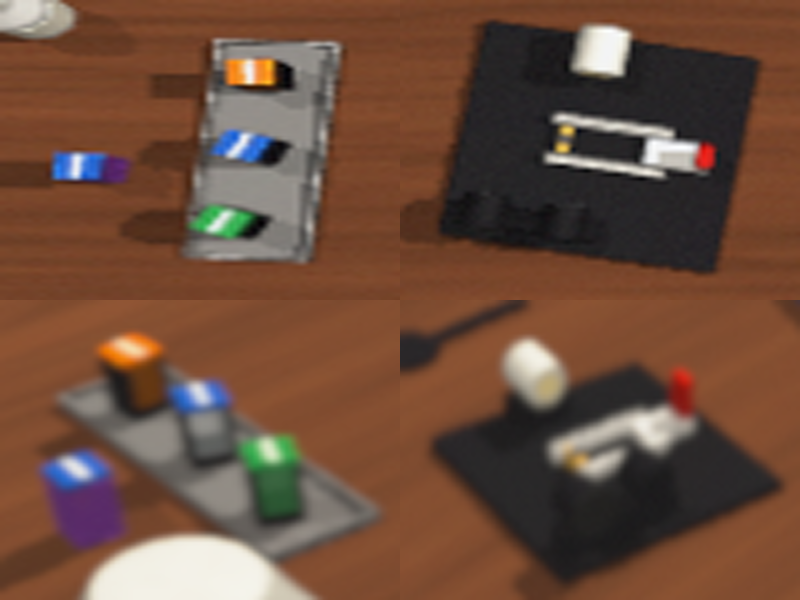

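The crop confirms it: the tray's middle cell has a blue cap with grey/clear glass, and the one outside the tray has a purple body. Next I'll measure.

```bash
cat > meas.py <<'E'
from h import *
def masks(n,p):
    hsv=cv2.cvtColor(p,cv2.COLOR_RGB2HSV);H,S,V=cv2.split(hsv)
    return dict(blue=((H>100)&(H<128)&(S>110)&(V>70)),red=((H<6)|(H>174))&(S>170)&(V>120),amber=(H>7)&(H<20)&(S>190)&(V>170),green=(H>45)&(H<80)&(S>120)&(V>60)),hsv
def comps(m,minA=6):
    n,l,s,c=cv2.connectedComponentsWithStats(m.astype(np.uint8));return [(s[i][4],s[i][:4].tolist(),np.round(c[i],2).tolist()) for i in range(1,n) if s[i][4]>=minA]
E
python3 - <<'E'
from meas import *
for n in("top","side"):
    p=np.load(n+"0.npz")["p"];m,hsv=masks(n,p)
    for k in m: print(n,k,[c for c in comps(m[k]) if c[0]<400])
p=np.load("top0.npz")["p"];V=p.max(2)
roi=np.zeros(V.shape,bool);roi[160:235,215:295]=1
blk=(V<62)&roi
c=max(cv2.findContours(blk.astype(np.uint8),0,2)[0],key=cv2.contourArea)
r=cv2.minAreaRect(c);b=cv2.boxPoints(r);print(r,b.tolist())
B=plane("top",b,0.012);print(B.round(4));print(B.mean(0))
for i in range(4):
    e=B[(i+1)%4]-B[i];print(np.linalg.norm(e),np.degrees(np.arctan2(e[1],e[0])))
al=(p.min(2)>110)&roi
print(comps(al))
np.set_printoptions(linewidth=250)
print(V[180:210,240:285])
print(p[193:208,156:180].sum(2)//3); print(p[193:208,156:180,2])
E
```

```text
top blue [(np.int32(17), [162, 197, 4, 7], [163.47, 199.88]), (np.int32(25), [166, 198, 5, 8], [167.8, 201.8]), (np.int32(21), [138, 203, 3, 8], [138.95, 206.76]), (np.int32(25), [142, 204, 4, 7], [143.44, 206.92])]
top red [(np.int32(18), [274, 196, 4, 6], [275.83, 198.72])]
top amber [(np.int32(14), [164, 177, 2, 7], [164.5, 180.0]), (np.int32(13), [169, 177, 2, 7], [169.46, 180.15])]
top green [(np.int32(13), [159, 219, 4, 6], [160.46, 221.38]), (np.int32(22), [163, 220, 5, 7], [165.27, 223.23])]
side blue [(np.int32(299), [304, 167, 35, 14], [320.94, 173.1]), (np.int32(26), [182, 243, 5, 7], [183.81, 246.12]), (np.int32(14), [189, 242, 3, 7], [190.14, 245.14]), (np.int32(18), [165, 261, 5, 7], [167.22, 264.0]), (np.int32(30), [158, 264, 8, 7], [161.3, 267.37])]
side red [(np.int32(35), [276, 195, 5, 9], [278.23, 199.03])]
side amber [(np.int32(16), [174, 229, 6, 6], [177.06, 230.94]), (np.int32(22), [168, 232, 9, 6], [171.23, 234.41])]
side green [(np.int32(47), [195, 257, 11, 10], [200.38, 261.72]), (np.int32(21), [200, 271, 5, 5], [201.9, 273.33])]
((253.94593811035156, 196.324
[... 3115 characters left out ...]
2  53]
 [ 31  27  30  28  67  75 178 212 219 239 237 218 216 208  64  23  17  61 133 134 132  91 120  39]
 [ 27  31  27  35  66  98 200 216 227 242 227 215 219 130  34  20  30 102 120 120 110  88 122  38]
 [ 31  34  34  39  65 108 183 193 230 235 219 215 216  76  20  20  51 120 119 119  80  80 117  39]
 [ 29  30  29  49  60  77  95 114 183 193 195 217 175  58  23  22  75 119 119 120  78  73  92  36]
 [ 29  25  30  51  63  82  96 100  97  98 131 189 113  37  19  25 100 119 120 118  79  82  75  36]
 [ 32  31  28  64  59  86  98  99 100  99  99  90  80  58  42  77 119 118 120 119  81  88  73  39]
 [ 30  30  32  83  77 105 116 115 115 114 115 115 114 106  99 118 119 119 118 121  80  99  71  38]]
```

```bash
python3 - <<'E'
from meas import *
p=np.load("top0.npz")["p"].astype(float)
g=p.mean(2)
# stripe
w=np.clip(p[195:206,160:172].min(2)-130,0,None)*(1)
w[:, :]*=(p[195:206,160:172,0]>150)
yy,xx=np.mgrid[195:206,160:172];k=w>0
pts=plane("top",np.c_[xx[k],yy[k]],0.074);W=w[k]
c=(pts*W[:,None]).sum(0)/W.sum();C=np.cov(pts[:,:2].T,aweights=W);v=np.linalg.eigh(C)[1][:,1];print("stripe",c,np.arctan(v[1]/v[0]))
cap=(p[...,2]>p[...,0]+40)|(p.min(2)>160);cap[:195]=0;cap[206:]=0;cap[:,:161]=0;cap[:,172:]=0
cap=cap&(p[...,2]>150)
y,x=np.nonzero(cap);print("cap",cap.sum(),plane("top",[[x.mean(),y.mean()]],0.073))
print("purple",plane("top",[[141.5,206.8]],0.07),"tab",plane("top",[[275.83,198.72]],0.064),tri((275.83,198.72),(278.2,196.5)))
print("amber",plane("top",[[166.9,180.1]],0.074),"green",plane("top",[[163.3,222.4]],0.074))
# tray edges
# walls
U=[];L=[]
for cx in range(247,261):
    a=np.clip(g[184:196,cx]-70,0,None);b=np.clip(g[196:208,cx]-70,0,None)
    if a.sum()>50: U.append((cx,(a*np.arange(184,196)).sum()/a.sum()))
    if b.sum()>50: L.append((cx,(b*np.arange(196,208)).sum()/b.sum()))
for q in(U,L):
    P=plane("top",q,0.027);f=np.polyfit(P[:,1],P[:,0],1);print(len(q),"wall x(y=-.0827)",np.polyval(f,-0.0827),"slope",f[0],np.std(P[:,0]-np.polyval(f,P[:,1])))
    print(np.round(q,1).tolist())
for n,uv in(("side",(186.3,245.5)),):
    print(tri((165.6,201),uv), plane("side",[uv],0.073))
E
```

```text
stripe [0.52501066 0.25997822 0.074     ] -0.38104842113197634
cap 52 [[0.52456902 0.25931403 0.073     ]]
purple [[0.50258181 0.35477819 0.07      ]] tab [[ 0.52723985 -0.16641158  0.064     ]] [ 0.52731488 -0.16692595  0.05985702]
amber [[0.60483768 0.25490514 0.074     ]] green [[0.4412129  0.26814902 0.074     ]]
14 wall x(y=-.0827) 0.5637443373789944 slope 0.09608076187119466 0.0015240378434444404
[[247.0, 190.7], [248.0, 190.9], [249.0, 190.3], [250.0, 189.8], [251.0, 190.0], [252.0, 190.1], [253.0, 190.2], [254.0, 190.4], [255.0, 190.7], [256.0, 191.0], [257.0, 191.1], [258.0, 191.1], [259.0, 191.2], [260.0, 191.5]]
14 wall x(y=-.0827) 0.5247316472641149 slope 0.24124080024750574 0.001253140855402524
[[247.0, 198.3], [248.0, 198.5], [249.0, 199.7], [250.0, 200.0], [251.0, 200.2], [252.0, 200.3], [253.0, 200.4], [254.0, 200.5], [255.0, 200.7], [256.0, 201.0], [257.0, 201.1], [258.0, 201.3], [259.0, 201.4], [260.0, 201.5]]
[0.52418304 0.26053035 0.07030804] [[0.52176146 0.26241237 0.073     ]]
```

Cell is at about (0.525, 0.260) with yaw −0.36. Seat is at about (0.5436, −0.0827) with bench yaw −0.18. The jaw face is about 40 mm behind the seat. First I'll swing around towards the front.

```bash
cat > go.py <<'E'
# print tool-frame shift and turn to a goal: x y z yaw of TCP
import sys;from h import *
from scipy.spatial.transform import Rotation as R
s=arm.get_state();g=[float(a) for a in sys.argv[1:5]]
r=R.from_euler("xyz",s["tcp_rot"]);G=R.from_euler("xyz",[np.pi,0,g[3]])
print("pos",s["ee_pos"].round(4),"rot",s["tcp_rot"].round(4),"t",round(s["time_s"],2),"q",s["q"].round(2),"F",s["contact_force"].round(1))
print("shift",r.inv().apply(np.array(g[:3])-s["ee_pos"]).round(4),"turn",(r.inv()*G).as_rotvec().round(4))
E
python3 -m inch '[[0.425,-0.265,0,0,0,-1.3,0.06],[0.425,-0.265,0,0,0,-1.3,0.06],[0.425,-0.265,0,0,0,-1.3,0.06],[0.425,-0.265,0,0,0,-1.3,0.06],[0.425,-0.265,0,0,0,-1.3,0.06],[0.425,-0.265,0,0,0,-1.3,0.06],[0.425,-0.265,0,0,0,-1.3,0.06],[0.425,-0.265,0,0,0,-1.3,0.06],[0.425,-0.265,0,0,0,-1.3,0.06],[0.425,-0.265,0,0,0,-1.3,0.06]]' 30
python3 go.py 0.5247 0.26 0.30 2.78
```

```text
time_s: 1.35
ee_pos: [0.4998, -0.2809, 0.4041]
tcp_rot: [-3.14, 0.0, 1.525]
contact_force: [-0.4, -0.3, 0.6]
grip_width: 0.697
grasp_force: 0.0
pos [ 0.4998 -0.2809  0.4041] rot [-3.1402e+00  2.0000e-04  1.5249e+00] t 1.35 q [ 0.8   0.38 -0.44  1.77  0.19  1.03  0.25] F [-0.4 -0.3  0.6]
shift [5.415e-01 2.000e-04 1.041e-01] turn [-1.3000e-03 -7.0000e-04 -1.2551e+00]
```

```bash
python3 -m inch '[[0.54,0,0.02,0,0,-1.25,0.06],[0.54,0,0.02,0,0,-1.25,0.06],[0.54,0,0.04,0,0,-1.25,0.06],[0.54,0,0.06,0,0,-1.25,0.06],[0.54,0,0.08,0,0,-1.25,0.06],[0.54,0,0.1,0,0,-1.25,0.06],[0.54,0,0.1,0,0,-1.25,0.06],[0.54,0,0.1,0,0,-1.25,0.06],[0.54,0,0.1,0,0,-1.25,0.06],[0.54,0,0.1,0,0,-1.25,0.06]]'
python3 go.py 0.5247 0.26 0.205 2.78
python3 - <<'E'
from h import *
a,_=imaging.grab_frame("top");b,_=imaging.grab_frame("side")
f=lambda i:cv2.resize(i,(400,400),interpolation=cv2.INTER_CUBIC)
cv2.imwrite("pics/pre.png",np.hstack([f(a[160:250,120:210]),f(b[180:290,140:250])])[:,:,::-1])
E
```

```text
time_s: 2.6
ee_pos: [0.5241, 0.2611, 0.3033]
tcp_rot: [-3.142, -0.003, 2.779]
contact_force: [-0.6, 0.2, 0.8]
grip_width: 0.701
grasp_force: 0.0
pos [0.5241 0.2611 0.3033] rot [-3.1416e+00 -2.6000e-03  2.7787e+00] t 2.6 q [ 0.03  0.62 -0.74  1.81  0.51  0.92  0.27] F [-0.6  0.2  0.8]
shift [-0.0012 -0.0008  0.0983] turn [-0.     -0.0026 -0.0013]
```

View pics/pre.png

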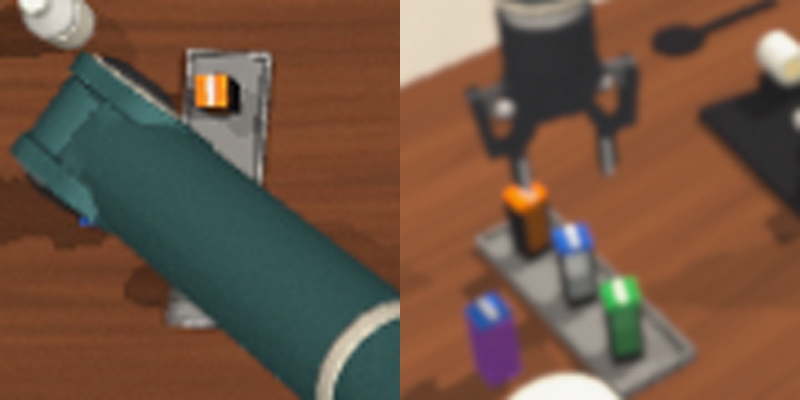

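The side view shows the open fingers straddling the blue cap's column, with finger tips at crop (525,175) and (608,165) and the cap at (573,240). I'll descend and close gently.

```bash
python3 -m inch '[[-0.001,-0.001,0.03,0,-0.003,0,0.06],[-0.001,-0.001,0.06,0,-0.003,0,0.06],[-0.001,-0.001,0.085,0,-0.003,0,0.06],[-0.001,-0.001,0.098,0,-0.003,0,0.06],[-0.001,-0.001,0.098,0,-0.003,0,0.06]]'
python3 -m inch '[[0,0,0,0,0,0,0.04],[0,0,0,0,0,0,0.034],[0,0,0,0,0,0,0.03],[0,0,0,0,0,0,0.02],[0,0,0,0,0,0,0.02],[0,0,0,0,0,0,0.02],[0,0,0,0,0,0,0.02]]' 25
```

```text
time_s: 3.32
ee_pos: [0.526, 0.2559, 0.2063]
tcp_rot: [-3.14, 0.003, 2.772]
contact_force: [0.2, 0.5, 0.1]
grip_width: 0.704
grasp_force: 0.0
time_s: 4.2
ee_pos: [0.5258, 0.2579, 0.2074]
tcp_rot: [3.141, 0.004, 2.775]
contact_force: [-1.0, -0.5, 4.9]
grip_width: 0.324
grasp_force: 25.3
```

```bash
python3 -m inch '[[0,0,-0.01,0,0,0,0.02],[0,0,-0.03,0,0,0,0.02],[0,0,-0.06,0,0,0,0.02],[0,0,-0.1,0,0,0,0.02],[0,0,-0.13,0,0,0,0.02],[0,0,-0.13,0,0,0,0.02],[0,0,-0.13,0,0,0,0.02]]' 30
python3 go.py 0.5415 -0.0945 0.335 2.9616
python3 - <<'E'
from h import *
b,_=imaging.grab_frame("side");cv2.imwrite("pics/lift.png",cv2.resize(b[120:290,130:300],(600,600),interpolation=cv2.INTER_CUBIC)[:,:,::-1])
E
```

```text
time_s: 5.08
ee_pos: [0.5249, 0.2571, 0.3362]
tcp_rot: [-3.14, 0.003, 2.774]
contact_force: [0.1, 0.1, -1.7]
grip_width: 0.326
grasp_force: 29.9
pos [0.5249 0.2571 0.3362] rot [-3.1404e+00  2.6000e-03  2.7745e+00] t 5.08 q [ 0.06  0.57 -0.77  1.79  0.48  0.97  0.3 ] F [ 0.1  0.1 -1.7]
shift [-0.1417 -0.3223  0.0019] turn [-0.0014  0.0025 -0.1871]
```

View pics/lift.png

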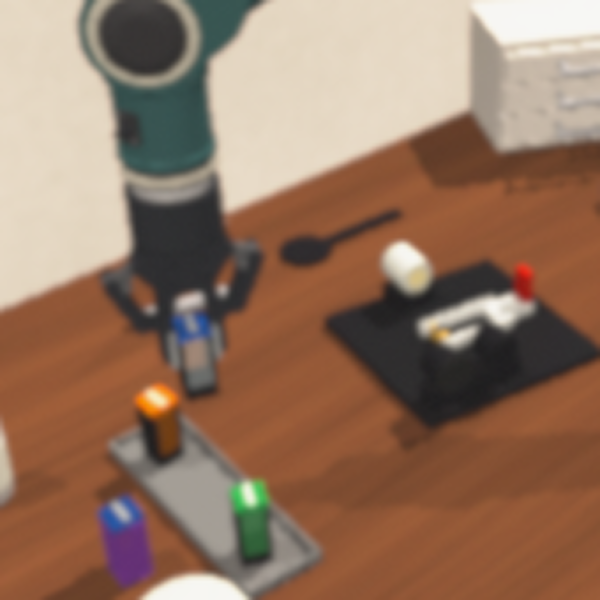

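The cell is held upright in the fingers, and the amber, green and purple pieces are undisturbed. I'll carry it above the load point.

```bash
python3 -m inch '[[-0.01,-0.02,0,0,0.003,-0.03,0.02],[-0.03,-0.065,0,0,0.003,-0.06,0.02],[-0.052,-0.117,0,0,0.003,-0.1,0.02],[-0.075,-0.17,0,0,0.003,-0.13,0.02],[-0.098,-0.22,0,0,0.003,-0.15,0.02],[-0.12,-0.27,0,0,0.003,-0.187,0.02],[-0.137,-0.307,0,0,0.003,-0.187,0.02],[-0.144,-0.323,0,0,0.003,-0.187,0.02],[-0.144,-0.323,0,0,0.003,-0.187,0.02],[-0.144,-0.323,0,0,0.003,-0.187,0.02]]'
python3 go.py 0.5433 -0.0964 0.247 2.9616
python3 - <<'E'
from h import *
b,_=imaging.grab_frame("side");cv2.imwrite("pics/over.png",cv2.resize(b[150:250,210:310],(600,600),interpolation=cv2.INTER_CUBIC)[:,:,::-1])
E
```

```text
time_s: 6.38
ee_pos: [0.5436, -0.0933, 0.3369]
tcp_rot: [3.141, -0.001, 2.965]
contact_force: [0.3, 0.0, -1.0]
grip_width: 0.325
grasp_force: 30.0
pos [ 0.5436 -0.0933  0.3369] rot [ 3.1406e+00 -7.0000e-04  2.9647e+00] t 6.38 q [ 0.73  0.53 -0.81  1.87  0.47  0.94  1.11] F [ 0.3  0.  -1. ]
shift [-0.0003 -0.0032  0.0899] turn [ 0.0009 -0.0007  0.0031]
```

View pics/over.png

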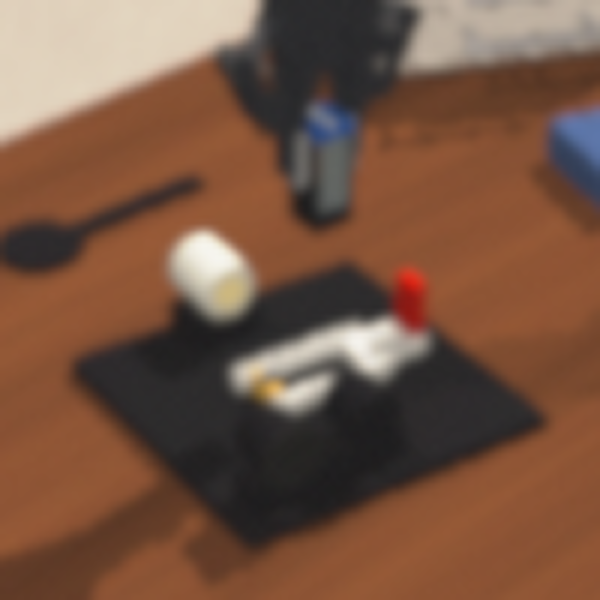

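The cell hangs above the guide, with its foot at crop (322,215). The guide is open below it, the brass stop is at (268,388) and the red tab at (410,298). I'll descend to just above the walls.

```bash
python3 -m inch '[[0,-0.003,0.02,0,0,0.003,0.02],[0,-0.003,0.045,0,0,0.003,0.02],[0,-0.003,0.07,0,0,0.003,0.02],[0,-0.003,0.085,0,0,0.003,0.02],[0,-0.003,0.09,0,0,0.003,0.02],[0,-0.003,0.09,0,0,0.003,0.02],[0,-0.003,0.09,0,0,0.003,0.02],[0,-0.003,0.09,0,0,0.003,0.02]]'
python3 go.py 0.5433 -0.0964 0.2154 2.9616
python3 - <<'E'
from h import *
b,_=imaging.grab_frame("side");cv2.imwrite("pics/low.png",cv2.resize(b[150:250,210:310],(600,600),interpolation=cv2.INTER_CUBIC)[:,:,::-1])
E
```

```text
time_s: 7.42
ee_pos: [0.5434, -0.0986, 0.2478]
tcp_rot: [-3.141, 0.001, 2.959]
contact_force: [-0.7, -0.4, -2.0]
grip_width: 0.324
grasp_force: 30.0
pos [ 0.5434 -0.0986  0.2478] rot [-3.1411e+00  1.2000e-03  2.9586e+00] t 7.42 q [ 0.66  0.65 -0.71  1.92  0.59  0.79  1.02] F [-0.7 -0.4 -2. ]
shift [0.0006 0.0021 0.0324] turn [-0.0005  0.0012 -0.003 ]
```

View pics/low.png

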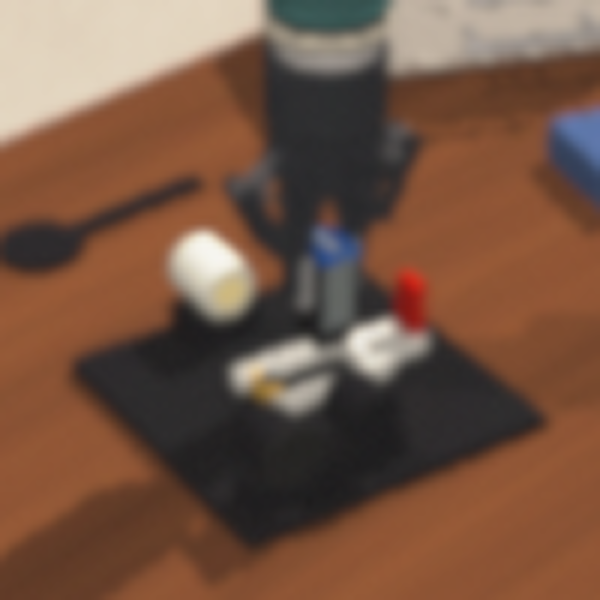

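The cell stands over the channel between the stop (265,385) and the jaw (370,350). I'll lower slowly, watching the force.

```bash
python3 -m inch '[[0,0.002,0.004,0,0,-0.003,0.02],[0,0.002,0.008,0,0,-0.003,0.02],[0,0.002,0.012,0,0,-0.003,0.02],[0,0.002,0.014,0,0,-0.003,0.02],[0,0.002,0.014,0,0,-0.003,0.02]]'
python3 -m inch '[[0,0,0.003,0,0,0,0.02],[0,0,0.006,0,0,0,0.02],[0,0,0.008,0,0,0,0.02],[0,0,0.008,0,0,0,0.02]]'
python3 go.py 0.5433 -0.0964 0.2154 2.9616
```

```text
time_s: 8.1
ee_pos: [0.5435, -0.0965, 0.2329]
tcp_rot: [-3.141, -0.0, 2.962]
contact_force: [-0.1, 0.2, -1.5]
grip_width: 0.322
grasp_force: 30.0
time_s: 8.6
ee_pos: [0.5435, -0.0965, 0.2249]
tcp_rot: [-3.141, -0.0, 2.962]
contact_force: [0.1, 0.3, -0.7]
grip_width: 0.324
grasp_force: 30.0
pos [ 0.5435 -0.0965  0.2249] rot [-3.1413e+00 -4.0000e-04  2.9617e+00] t 8.6 q [ 0.64  0.68 -0.68  1.93  0.62  0.75  0.99] F [ 0.1  0.3 -0.7]
shift [0.0002 0.0001 0.0095] turn [-0.0003 -0.0004  0.0001]
```

```bash
python3 -m inch '[[0,0,0.002,0,0,0,0.02],[0,0,0.004,0,0,0,0.02],[0,0,0.005,0,0,0,0.02]]'
python3 -m inch '[[0,0,0.002,0,0,0,0.02],[0,0,0.003,0,0,0,0.02],[0,0,0.003,0,0,0,0.02]]'
```

```text
time_s: 8.98
ee_pos: [0.5435, -0.0965, 0.2199]
tcp_rot: [-3.141, -0.0, 2.962]
contact_force: [-1.1, -0.3, -1.4]
grip_width: 0.325
grasp_force: 30.0
time_s: 9.35
ee_pos: [0.5436, -0.0965, 0.217]
tcp_rot: [-3.141, -0.0, 2.962]
contact_force: [-0.1, 0.7, -1.0]
grip_width: 0.325
grasp_force: 30.0
```

```bash
python3 -m inch '[[0,0,0.001,0,0,0,0.02],[0,0,0.002,0,0,0,0.02],[0,0,0.002,0,0,0,0.02]]'
python3 -m inch '[[0,0,0.001,0,0,0,0.02],[0,0,0.001,0,0,0,0.02],[0,0,0.001,0,0,0,0.02]]'
```

```text
time_s: 9.72
ee_pos: [0.5436, -0.0965, 0.2154]
tcp_rot: [-3.141, 0.0, 2.962]
contact_force: [-1.7, -0.5, 3.6]
grip_width: 0.328
grasp_force: 30.4
time_s: 10.1
ee_pos: [0.5437, -0.0963, 0.2154]
tcp_rot: [-3.14, 0.0, 2.962]
contact_force: [-4.2, -1.4, 12.4]
grip_width: 0.33
grasp_force: 31.7
```

Floor contact came at exactly the expected height. I'll unload, open slowly and retreat.

```bash
python3 -m inch '[[0,0,-0.001,0,0,0,0.02],[0,0,-0.001,0,0,0,0.031],[0,0,-0.001,0,0,0,0.035],[0,0,-0.001,0,0,0,0.045],[0,0,-0.001,0,0,0,0.045],[0,0,-0.001,0,0,0,0.045]]' 20
python3 -m inch '[[0,0,-0.01,0,0,0,0.045],[0,0,-0.03,0,0,0,0.045],[0,0,-0.06,0,0,0,0.045],[0,0,-0.09,0,0,0,0.045],[0,0,-0.11,0,0,0,0.045],[0,0,-0.11,0,0,0,0.045]]'
python3 go.py 0.5284 -0.1680 0.3254 2.9616
python3 - <<'E'
from meas import *
b,_=imaging.grab_frame("side");a,_=imaging.grab_frame("top")
np.savez("rel.npz",a=a,b=b)
print(comps(masks("side",b)[0]["red"]))
f=lambda i:cv2.resize(i,(400,400),interpolation=cv2.INTER_CUBIC)
cv2.imwrite("pics/rel.png",np.hstack([f(a[160:235,215:290]),f(b[160:240,225:305])])[:,:,::-1])
E
```

```text
time_s: 10.85
ee_pos: [0.5436, -0.0965, 0.215]
tcp_rot: [-3.141, -0.0, 2.962]
contact_force: [0.2, -0.7, 0.3]
grip_width: 0.527
grasp_force: 0.0
time_s: 11.6
ee_pos: [0.544, -0.0965, 0.327]
tcp_rot: [-3.141, 0.004, 2.961]
contact_force: [0.5, -0.3, -0.5]
grip_width: 0.527
grasp_force: 0.0
pos [ 0.544  -0.0965  0.327 ] rot [-3.1407  0.0035  2.9614] t 11.6 q [ 0.73  0.54 -0.8   1.87  0.48  0.92  1.1 ] F [ 0.5 -0.3 -0.5]
shift [ 0.0025 -0.0731  0.0017] turn [-0.0009  0.0035 -0.0002]
[(np.int32(38), [276, 195, 5, 9], [278.05, 199.11])]
```

View pics/rel.png

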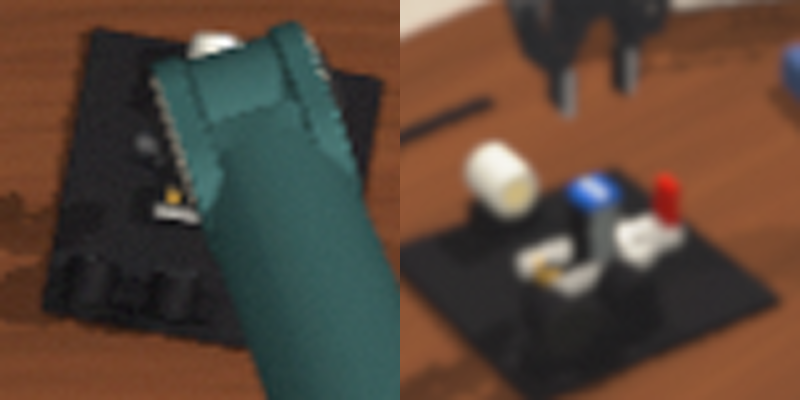

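The cell stands upright in the channel, with its cap at crop (593,190), between stop (545,270) and jaw (650,240). I'll push the tab from behind with closed fingers, keeping the fingers away from the cell.

```bash
python3 -m inch '[[0.002,-0.04,0,0,0,0,0],[0.002,-0.08,0,0,0,0,0],[0.002,-0.104,0,0,0,0,0],[0.002,-0.104,0.01,0,0,0,0],[0.002,-0.104,0.05,0,0,0,0],[0.002,-0.104,0.085,0,0,0,0],[0.002,-0.104,0.105,0,0,0,0],[0.002,-0.104,0.113,0,0,0,0],[0.002,-0.104,0.113,0,0,0,0],[0.002,-0.104,0.113,0,0,0,0]]'
python3 go.py 0.529 -0.168 0.2135 2.9616
```

```text
time_s: 12.95
ee_pos: [0.5235, -0.1985, 0.2132]
tcp_rot: [-3.141, 0.002, 2.962]
contact_force: [-1.2, 0.1, -0.3]
grip_width: -0.0
grasp_force: 0.0
pos [ 0.5235 -0.1985  0.2132] rot [-3.1409e+00  1.8000e-03  2.9618e+00] t 12.95 q [ 0.81  0.7  -0.66  1.91  0.63  0.74  1.17] F [-1.2  0.1 -0.3]
shift [ 0.0001  0.0309 -0.0003] turn [-0.0007  0.0018  0.0002]
```

```bash
for i in 1 2 3; do python3 -m inch '[[0,0.002,0,0,0,0,0],[0,0.004,0,0,0,0,0],[0,0.006,0,0,0,0,0],[0,0.008,0,0,0,0,0]]' | egrep 'time|ee_pos|contact'; done; python3 go.py 0.529 -0.168 0.2135 2.9616|tail -1
```

```text
time_s: 13.45
ee_pos: [0.5245, -0.1904, 0.2122]
contact_force: [0.8, -0.8, -0.5]
time_s: 13.95
ee_pos: [0.5258, -0.1833, 0.2121]
contact_force: [-0.4, -3.4, 1.3]
time_s: 14.45
ee_pos: [0.5274, -0.1749, 0.2121]
contact_force: [-0.7, -3.4, -1.0]
shift [-0.0004  0.007  -0.0014] turn [-0.0004  0.0001  0.    ]
```

```bash
python3 -m inch '[[0,0.001,0,0,0,0,0],[0,0.002,0,0,0,0,0]]' | egrep 'ee_pos|contact'
python3 -m inch '[[0,0.0005,0,0,0,0,0],[0,0.001,0,0,0,0,0]]' | egrep 'ee_pos|contact'
python3 -m inch '[[0,0.0005,0,0,0,0,0],[0,0.001,0,0,0,0,0]]' | egrep 'ee_pos|contact'
```

```text
ee_pos: [0.5277, -0.173, 0.2121]
contact_force: [-0.6, -3.7, -0.1]
ee_pos: [0.5279, -0.172, 0.2122]
contact_force: [-0.5, -4.3, -0.2]
ee_pos: [0.5281, -0.171, 0.2121]
contact_force: [0.2, -3.9, 0.1]
```

```bash
python3 -m inch '[[0,0.0005,0,0,0,0,0],[0,0.001,0,0,0,0,0]]' | egrep 'ee_pos|contact'
python3 -m inch '[[0,0.0005,0,0,0,0,0],[0,0.001,0,0,0,0,0]]' | egrep 'time|ee_pos|contact'
```

```text
ee_pos: [0.5282, -0.1699, 0.2121]
contact_force: [-0.0, -2.9, -0.3]
time_s: 15.7
ee_pos: [0.5284, -0.169, 0.2121]
contact_force: [1.2, -4.1, -0.8]
```

```bash
cat > ok.sh <<'E'
#!/bin/bash
# show pose and force; fail (stop the chain) if the push force exceeds 5.5 N
egrep 'ee_pos|contact' | tr -d '[],' | tee /dev/stderr | awk '/contact/{exit !($3>-5.5)}'
E
chmod +x ok.sh
python3 -m inch '[[0,0.0005,0,0,0,0,0],[0,0.001,0,0,0,0,0]]' | ./ok.sh &&
python3 -m inch '[[0,0.0005,0,0,0,0,0],[0,0.001,0,0,0,0,0]]' | ./ok.sh &&
python3 -m inch '[[0,0.0005,0,0,0,0,0],[0,0.001,0,0,0,0,0]]' | ./ok.sh &&
python3 -m inch '[[0,0.0005,0,0,0,0,0],[0,0.001,0,0,0,0,0]]' | ./ok.sh &&
python3 -m inch '[[0,0.0005,0,0,0,0,0],[0,0.001,0,0,0,0,0]]' | ./ok.sh &&
python3 -m inch '[[0,0.0005,0,0,0,0,0],[0,0.001,0,0,0,0,0]]' | ./ok.sh
```

```text
ee_pos: 0.5295 -0.163 0.2122
contact_force: 2.2 -4.9 -0.0
```

```bash
sed -i 's/tee /tee -a /' ok.sh
python3 -m inch '[[0,0.0005,0,0,0,0,0],[0,0.001,0,0,0,0,0]]' | ./ok.sh &&
python3 -m inch '[[0,0.0005,0,0,0,0,0],[0,0.001,0,0,0,0,0]]' | ./ok.sh &&
python3 -m inch '[[0,0.0005,0,0,0,0,0],[0,0.001,0,0,0,0,0]]' | ./ok.sh &&
python3 -m inch '[[0,0.0005,0,0,0,0,0],[0,0.001,0,0,0,0,0]]' | ./ok.sh &&
python3 -m inch '[[0,0.0005,0,0,0,0,0],[0,0.001,0,0,0,0,0]]' | ./ok.sh &&
python3 -m inch '[[0,0.0005,0,0,0,0,0],[0,0.001,0,0,0,0,0]]' | ./ok.sh; python3 go.py 0.5 0 0.2 2.96|head -1
```

```text
pos [ 0.5305 -0.1571  0.2121] rot [-3.1412 -0.      2.9617] t 18.7 q [ 0.73  0.7  -0.66  1.93  0.63  0.73  1.09] F [ 1.4 -5.1 -0.5]ee_pos: 0.5296 -0.1621 0.2121
contact_force: 1.8 -4.7 -1.1
ee_pos: 0.5298 -0.1611 0.2121
contact_force: 2.0 -4.6 -0.4
ee_pos: 0.53 -0.1601 0.2121
contact_force: 1.1 -4.5 -0.8
ee_pos: 0.5302 -0.1591 0.2122
contact_force: 2.7 -4.7 -0.2
ee_pos: 0.5304 -0.1581 0.2122
contact_force: 1.7 -4.6 0.9
ee_pos: 0.5305 -0.1571 0.2121
contact_force: 1.4 -5.1 -0.5
```

The cell is now sliding with the jaw at about 4.8 N. I'll raise the stop threshold a little and continue.

```bash
sed -i 's/-5.5)/-6.5)/' ok.sh
python3 -m inch '[[0,0.0005,0,0,0,0,0],[0,0.001,0,0,0,0,0]]' | ./ok.sh &&
python3 -m inch '[[0,0.0005,0,0,0,0,0],[0,0.001,0,0,0,0,0]]' | ./ok.sh &&
python3 -m inch '[[0,0.0005,0,0,0,0,0],[0,0.001,0,0,0,0,0]]' | ./ok.sh &&
python3 -m inch '[[0,0.0005,0,0,0,0,0],[0,0.001,0,0,0,0,0]]' | ./ok.sh &&
python3 -m inch '[[0,0.0005,0,0,0,0,0],[0,0.001,0,0,0,0,0]]' | ./ok.sh &&
python3 -m inch '[[0,0.0005,0,0,0,0,0],[0,0.001,0,0,0,0,0]]' | ./ok.sh &&
python3 -m inch '[[0,0.0005,0,0,0,0,0],[0,0.001,0,0,0,0,0]]' | ./ok.sh &&
python3 -m inch '[[0,0.0005,0,0,0,0,0],[0,0.001,0,0,0,0,0]]' | ./ok.sh
```

```text
ee_pos: 0.5307 -0.1561 0.2121
contact_force: 1.5 -3.5 0.9
ee_pos: 0.5309 -0.1552 0.2121
contact_force: 2.3 -3.8 -0.0
ee_pos: 0.5311 -0.1542 0.2121
contact_force: 1.9 -4.8 -0.1
ee_pos: 0.5313 -0.1532 0.2121
contact_force: 2.0 -4.3 0.2
ee_pos: 0.5314 -0.1522 0.2121
contact_force: 2.2 -3.8 0.4
ee_pos: 0.5316 -0.1512 0.2121
contact_force: 2.6 -3.4 0.1
ee_pos: 0.5317 -0.1506 0.2121
contact_force: 0.8 -6.2 1.5
ee_pos: 0.5318 -0.1504 0.2121
contact_force: 1.0 -8.8 1.8
```

The stop is met. I'll hold to let the force settle.

```bash
python3 -m inch '[[0,0,0,0,0,0,0],[0,0,0,0,0,0,0]]' | grep contact
```

```text
contact_force: [2.0, -7.4, 2.1]
```

```bash
python3 -m inch '[[0,0.0005,0,0,0,0,0],[0,0.001,0,0,0,0,0],[0,0.001,0,0,0,0,0]]' | egrep 'ee_pos|contact'
```

```text
ee_pos: [0.5319, -0.1502, 0.2122]
contact_force: [1.1, -9.0, 1.5]
```

```bash
python3 -m inch '[[0,0.0005,0,0,0,0,0],[0,0.001,0,0,0,0,0],[0,0.001,0,0,0,0,0]]' | egrep 'ee_pos|contact'
```

```text
ee_pos: [0.5319, -0.1499, 0.2122]
contact_force: [0.2, -10.6, 2.7]
```

```bash
python3 -m inch '[[0,0.0005,0,0,0,0,0],[0,0.001,0,0,0,0,0],[0,0.001,0,0,0,0,0]]' | egrep 'ee_pos|contact'
```

```text
ee_pos: [0.532, -0.1497, 0.2122]
contact_force: [-0.0, -11.8, 3.8]
```

```bash
python3 -m inch '[[0,0.0005,0,0,0,0,0],[0,0.001,0,0,0,0,0],[0,0.001,0,0,0,0,0],[0,0.001,0,0,0,0,0],[0,0.001,0,0,0,0,0],[0,0.001,0,0,0,0,0]]' | egrep 'time|ee_pos|contact'; python3 -m inch '[[0,0,0,0,0,0,0],[0,0,0,0,0,0,0],[0,0,0,0,0,0,0]]' | egrep 'contact'
```

```text
time_s: 22.82
ee_pos: [0.5321, -0.1495, 0.2122]
contact_force: [-0.9, -14.1, 3.7]
contact_force: [-0.4, -15.0, 4.0]
```

The cell has been held for about 1 s at roughly 14.5 N on the hand, so about 11 N on the cell. I'll back off along −y, lift away and look.

```bash
python3 -m inch '[[0,-0.004,0,0,0,0,0],[0,-0.01,0,0,0,0,0],[0,-0.02,0,0,0,0,0],[0,-0.03,-0.005,0,0,0,0],[0,-0.03,-0.04,0,0,0,0],[0,-0.03,-0.09,0,0,0,0],[0,-0.08,-0.13,0,0,0,0],[0,-0.14,-0.15,0,0,0,0],[0,-0.2,-0.15,0,0,0,0],[0,-0.25,-0.15,0,0,0,0]]'
python3 -m inch '[[0,-0.05,0,0,0,0,0],[0,-0.05,0,0,0,0,0],[0,-0.05,0,0,0,0,0],[0,-0.05,0,0,0,0,0]]'
python3 - <<'E'
from meas import *
b,_=imaging.grab_frame("side");a,_=imaging.grab_frame("top");np.savez("end.npz",a=a,b=b)
m,_=masks("top",a);t=comps(m["red"]);print(t,[c for c in comps(m["blue"]) if c[2][0]<300]);print(plane("top",[t[0][2]],.064),imaging and arm.get_state()["contact_force"])
f=lambda i:cv2.resize(i,(400,400),interpolation=cv2.INTER_CUBIC)
cv2.imwrite("pics/end.png",np.hstack([f(a[160:235,215:290]),f(b[160:240,225:305])])[:,:,::-1])
E
```

```text
time_s: 24.45
ee_pos: [0.4865, -0.3943, 0.3629]
tcp_rot: [-3.14, 0.0, 2.96]
contact_force: [0.0, -0.4, -0.7]
grip_width: -0.002
grasp_force: 0.0
time_s: 24.95
ee_pos: [0.4796, -0.4389, 0.3625]
tcp_rot: [3.141, 0.0, 2.964]
contact_force: [0.3, -0.1, -0.2]
grip_width: 0.001
grasp_force: 0.0
[(np.int32(16), [266, 195, 4, 5], [267.31, 196.94])] [(np.int32(18), [248, 191, 4, 7], [249.61, 193.83]), (np.int32(17), [252, 191, 4, 8], [253.88, 194.94]), (np.int32(21), [138, 203, 3, 8], [138.95, 206.76]), (np.int32(25), [142, 204, 4, 7], [143.44, 206.92])]
[[ 0.53465368 -0.13352193  0.064     ]] [-0.52723827  0.03610624 -0.06638099]
```

View pics/end.png

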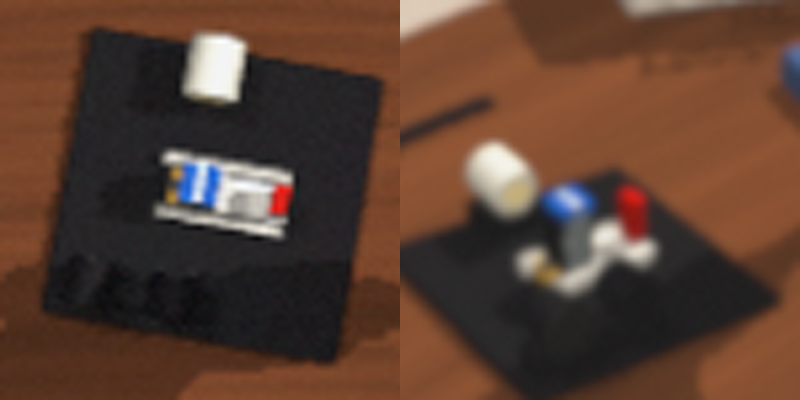

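The cell sits between the brass stop at crop (175,185) and the jaw at (225,190), with its stripe pointing at the lamp. It stands upright in the side view, and the hand is clear.

```bash
python3 -c "
from station import arm
print(arm.finish_job())"
```

```text
the job is handed in; nothing more can be done
None
```

The clear cell stands in the guide against the brass stop with the jaw left against it, after about 1 s clamped at roughly 11 N (hand force less the 3 N jaw friction). The hand is clear and the job is handed in; no verdict was returned.

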